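# Gauge a parasol handle and sort it by length

## Task

Take the wooden parasol handle that sticks out of the stock box by its free end, draw it out and lay it in the rests of the length gauge; let go and slide the tailstock up until the handle is held snugly between it and the fixed stop, so that the pointer shows the colour of its length. Then take the handle again by its middle and lower it into the sorting tray of that colour (do not drop it in), lying flat on the tray's floor. Leave the two handles that were put aside beside the stock box, and the other things on the bench, where they are.

Things in the scene. Friction and masses are not known exactly. Their poses are not given: they have to be found in the camera images.
- stock_mouth (a point): centre of the handle waiting in the fixed wooden stock box, 32 mm above the bench; x axis points into the box, along the handle. The box's front wall (62 mm high, stock heaped behind it to 66 mm) is at x = -5 to 0 mm and a sill under the handle ends at x = -22 mm; from there to x = -60 mm or more (half its length) the handle's end is free all round.
- stock_back (a point): point in the stock box 80 mm from stock_mouth along x, on the handle's axis: the farthest in that its inner end can lie. Other stock is fixed above it, so it comes out only straight along -x, and is clear of the box after 90 mm.
- aside (a point): between the two put-aside handles, 32 mm above the bench, on the -y side of the stock box. They lie along the stock_mouth x axis, 64 and 90 mm to the -y side of the waiting one, loose in V rests; their near ends are at x = -20 mm or more from stock_mouth.
- handle_a: turned light-wood parasol handle: plain round rod, 18 mm diameter, about 30 g, 120, 140 or 160 mm long (all three differ; the gauge tells which it is). Origin at its centre; x axis along the rod. At the start it is either the one sticking out of the stock box (centre at stock_mouth) or one of the two put aside.
- handle_b: turned light-wood parasol handle: plain round rod, 18 mm diameter, about 30 g, 120, 140 or 160 mm long (all three differ; the gauge tells which it is). Origin at its centre; x axis along the rod. At the start it is either the one sticking out of the stock box (centre at stock_mouth) or one of the two put aside.
- handle_c: turned light-wood parasol handle: plain round rod, 18 mm diameter, about 30 g, 120, 140 or 160 mm long (all three differ; the gauge tells which it is). Origin at its centre; x axis along the rod. At the start it is either the one sticking out of the stock box (centre at stock_mouth) or one of the two put aside.
- gauge: green bench length gauge, fixed; bed 300 (x) x 80 (y) x 14 mm with rails to 20 mm; origin at the centre of its underside, x along it towards the fixed stop. A handle lies along x at y = 0, z = 48 mm in two 90-degree V rests, 35 mm wide, tops at axis height, at x = 76 to 104 and 16 to 26 mm. Beside it fingers can pass at x = 26 to 76 mm and below 16 mm.
- gauge_stop (a point): centre of the fixed stop's flat face (16 mm steel disc) on the gauge's axis, at gauge x = 110 mm, 48 mm above the bench; axes as the gauge.
- gauge_bands (a point): middle of the yellow one of three colour bands on the bed, each 20 mm long, under the pointer that stands level with the tailstock's face: blue for 120 mm handles (20 mm nearer the stop), yellow for 140 mm, red for 160 mm (20 mm farther).
- tailstock (a joint): slide of the tailstock along the gauge, m: 0 (fully back) to 0.105, growing towards the fixed stop. It stays where it is left and takes about 1.5 N to move. The gap between the stop's and the tailstock's faces is 0.215 minus this value; it starts between 0 and 0.02 (gap 195 mm or more).
- tailstock_knob (a point): middle of the black knob on the tailstock, 83 mm above the bench, to pinch from above: 22 mm diameter, 60 to 94 mm above the bench, 28 mm behind the tailstock's face (16 mm disc, 48 mm above the bench). The grey block under it is 28 (x) x 46 (y) mm, 60 mm high.
- tray_blue: blue sorting tray, for 120 mm handles; fixed, 208 (x) x 126 (y) x 22 mm, walls and floor 4 mm; origin at the centre of its underside. A dark pattern handle is fixed along its +y wall; the free floor is x = -100 to 100, y = -59 to 40 mm. A handle lying in it has its axis 13 mm above the origin. Trays and gauge change places between starts.
- tray_yellow: yellow sorting tray, for 140 mm handles; fixed, 208 (x) x 126 (y) x 22 mm, walls and floor 4 mm; origin at the centre of its underside. A dark pattern handle is fixed along its +y wall; the free floor is x = -100 to 100, y = -59 to 40 mm. A handle lying in it has its axis 13 mm above the origin. Trays and gauge change places between starts.
- tray_red: red sorting tray, for 160 mm handles; fixed, 208 (x) x 126 (y) x 22 mm, walls and floor 4 mm; origin at the centre of its underside. A dark pattern handle is fixed along its +y wall; the free floor is x = -100 to 100, y = -59 to 40 mm. A handle lying in it has its axis 13 mm above the origin. Trays and gauge change places between starts.
- brush: flat brush lying on the robot's side of the trays; leave
- screwdriver: red screwdriver lying on the right of the stock box; leave
- glue: white glue bottle, 130 mm high; leave
- ribbon: orange ribbon spool, 64 mm diameter, 30 mm high; leave
- stapler: air stapler lying on its side; leave
- staples: small carton of staples; leave
There are look-alikes about, which are no part of the job. There is more than one size of the tray_red; the one meant has the size given above.

How it is judged:
By the outcome, as a careful person would: the job done as asked, in the order asked, and still so for the second after the job is handed in, with the robot touching nothing.
It also fails if it takes over 50 s, if anything falls off the work surface, if the arm or the gripper's body presses on something with over 40 N, if the wrist force passes 120 N, or if a joint passes its speed limit or range.

## Robot

A 6-joint arm with a two-finger parallel gripper is mounted at the origin on the work surface. World frame = base frame: x ahead of the robot, y to its left, z up, the work surface at z = 0. Lengths are in m, angles in degrees, forces in N, time in s.
With the tool pointing down it reaches from about 0.275 to 0.75 m from the base axis. Payload 10.2 kg.
Tool frame: the origin (TCP) lies at the very end of the fingers, on their centre line; the grasp point (between the pads) lies ctrl.grasp_offset behind it (ctrl.grasp_offset is the distance from the TCP to the grasp point, in m); z points along the fingers, y is the line along which they close (so a half turn about z gives the same grasp; the last joint's range is limited). The gripper opens to 85 mm and grips with 20 to 120 N. Pads are 22 mm wide; open, the fingers measure 114 mm over their backs; the gripper's body (76 mm by 85 mm) begins 54 mm behind the grasp point. The pads swing forward as they close: fully open they stand 13 mm farther back than shut.
Start: joints at [55.038, 17.928, 85.812, -0, 76.261, -12.8], TCP at [0.198, 0.486, 0.231] pointing down, gripper open.
Joint ranges: [-168.41, 168.41], [-55.51, 124.54], [10.69, 146.95], [-70.63, 250.63], [1, 178], [-165.06, 165.06]. Speed limits (degrees/s): [136.94, 136.94, 172.46, 180, 180, 180].

## Interface

Orientations are given as a 3x3 rotation matrix whose columns are the frame's x, y, z axes.
In Python, from bench import ctrl gives the robot as it stands. The module is installed in compiled form; this text tells all that it offers.
- The arm moves only by the tool step_arm, never from a script. Its argument "rows" is text: rows parted by semicolons, each of 7 numbers parted by spaces: the shift along the tool's x, y, z in cm, then the turn, a rotation vector about the tool's x, y, z in degrees, then the opening in per cent of the stroke, from 0 (shut) to 100 (fully open). In form: dx dy dz rx ry rz grip; .... A call has 1 to 5 rows; each row is the pose to reach, as a shift and turn from the pose commanded when the call began, along the tool's axes at that moment; what a row does not reach only later rows make up. A row lasts 1/10 s, in which the tool goes at most 50 mm and 8.59 degrees, less where a joint would pass 70% of its speed; a pose out of reach is approached as far as the arm can. A call with a gripper value outside its range is refused whole. The fingers move at their own pace and stop on an object; "squeeze" is the grip in N (left out, the last holds). Time passes only in rows, so rows that repeat a pose let the fingers close. It gives the time, the measured TCP pose, the force, the opening and the grip force at its end, in the units of the state.
- ctrl.observe(): the state, without advancing time (a new reading comes with each control period).
- ctrl.get_image(name): name is "scene" or "top"; returns the picture (420x560x3 uint8, blue, green, red); there is no depth.
- ctrl.calibration(name): a dict with "fx", "fy", "cx", "cy" (pixels), "rvec" (rotation vector, rad) and "tvec" (3), from world to camera coordinates, as OpenCV has them. Camera axes: x right, y down, z forward; pixel columns grow to the right and rows downward; lengths in m; the calibration is good to about 2 mm. A picture is of the moment at which its call begins. calibration takes no time and is no camera call.
- ctrl.sign_off(): hands the job in; it is judged then, once.
The state is a dict: "time": time; "q": joint angles; "joint_vel": joint speeds; "joint_torque": joint torques, N m; "tool_pos": TCP position; "ee_rot": TCP orientation; "wrist_force": force on the tool from outside, world axes, zero at the start; "moment": the same for the moment, N m; "finger_gap": finger opening in m; "gripper_force": force on a finger pad.
Only numpy, scipy, OpenCV 4.12 (cv2) and the standard library are available. Lean on these libraries where they do the work, as an engineer would, in place of code of your own. Each camera call takes 0.05 s, during which the arm holds its last target. There are 200 camera calls.

## Working session

There is one attempt and no reset: what is moved stays moved. The work goes in short steps, Python scripts to look and compute and a tool call to move; the robot and the scene stay as the last step left them, time stands still between calls to the robot, and variables do not carry over. Pictures are saved under pics/ and viewed, at most 10 in all, crops included, and the job is handed in when it is done.

Besides the shell and the picture viewer there is one more tool, called after ">>>" as a command line: name --argument value ..., lists and objects as JSON in quotes. step_arm: Moves the arm, as the interface text tells. Its arguments: {"type":"object","properties":{"rows":{"type":"string"},"squeeze":{"type":"number"}},"required":["rows"]}

```bash
mkdir -p pics; cat > h.py <<'E'
import numpy as np, cv2
from bench import ctrl
def cal(n):
    c=ctrl.calibration(n); K=np.array([[c['fx'],0,c['cx']],[0,c['fy'],c['cy']],[0,0,1.]])
    R=cv2.Rodrigues(np.array(c['rvec'],float))[0]; return K,R,np.array(c['tvec'],float).ravel()
def ray(n,uv,z):
    K,R,t=cal(n); d=R.T@np.linalg.inv(K)@np.array([uv[0],uv[1],1.]); o=-R.T@t
    return o+d*(z-o[2])/d[2]
def proj(n,p):
    K,R,t=cal(n); c=K@(R@np.array(p,float)+t); return c[:2]/c[2]
E
python3 - <<'E'
from h import *
for n in("scene","top"):
    im=ctrl.get_image(n); cv2.imwrite(f"pics/{n}0.png",im)
    K,R,t=cal(n); print(n,K[0,0],-R.T@t, R[2])
    
s=ctrl.observe();print(s['tool_pos'],s['ee_rot'],s['finger_gap'],s['time'],ctrl.grasp_offset)
E
```

```text
scene 412.38453080543 [ 0.90255144 -0.8065482   0.91919855] [-0.32153389  0.66016204 -0.67882401]
top 524.9898358294922 [0.13537417 0.0128827  1.74604462] [ 0.20111631 -0.01104574 -0.97950509]
[0.19793331 0.48602936 0.23080346] [[-9.26110295e-01  3.77252320e-01 -6.39239062e-04]
 [ 3.77252779e-01  9.26109884e-01 -9.07985013e-04]
 [ 2.49466161e-04 -1.08204898e-03 -9.99999383e-01]] 0.08499953860188193 0.1 0.0187
```

View pics/scene0.png

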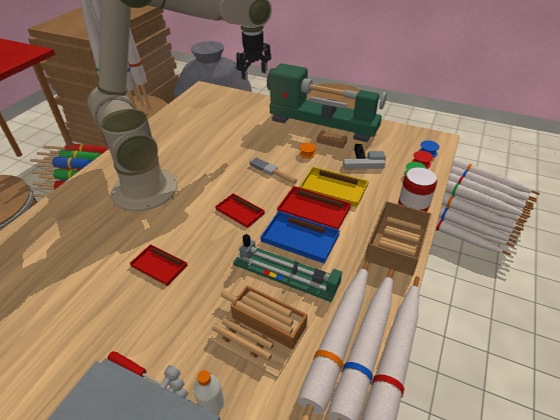

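View pics/top0.png

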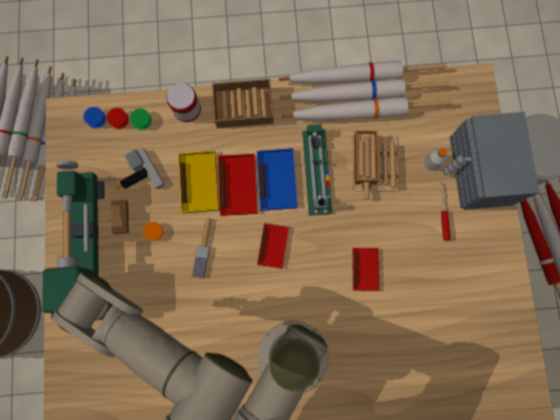

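The top view shows the gauge at (318,170) with its stop end up (+x), the stock box at (365,158) with the handle sticking out towards the robot (367,195), the put-aside handles at (388,163), and the trays yellow/red/blue at (198,182), (238,185), (277,180). I'll take close-ups next.

```bash
python3 - <<'E'
from h import *
a=cv2.imread("pics/top0.png")[115:225,295:415]; b=cv2.imread("pics/scene0.png")[225:365,205:345]
a=cv2.resize(a,None,fx=5,fy=5,interpolation=cv2.INTER_CUBIC);b=cv2.resize(b,None,fx=4.2,fy=4.2,interpolation=cv2.INTER_CUBIC)
cv2.imwrite("pics/topc.png",a);cv2.imwrite("pics/scenec.png",b)
E
```

```text
(no output)
```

View pics/topc.png

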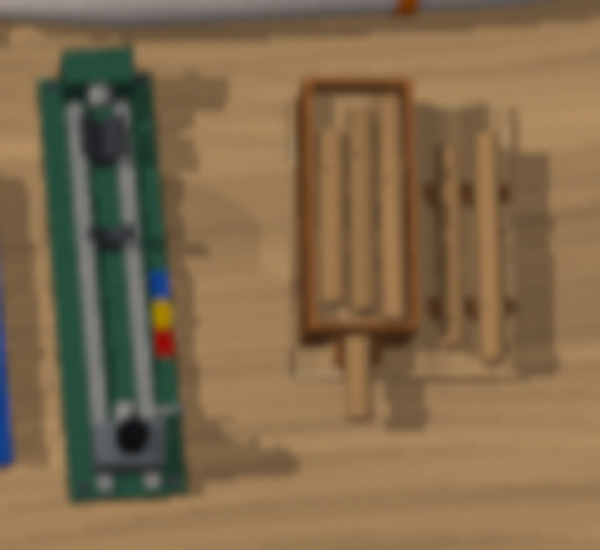

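View pics/scenec.png

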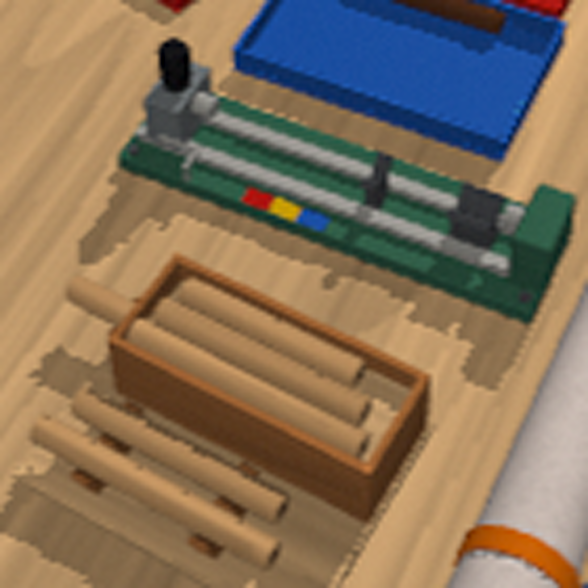

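The top crop shows the handle's free end at about (359,418), the wall at (359,335), the knob's top at (132,434), and the bands at (162,285..345) on the bed's -y edge. In the scene crop the knob is at (174,60) and the stop block at (545,235). I'll turn these into positions.

```bash
python3 - <<'E'
from h import *
np.set_printoptions(precision=4,suppress=True)
T=lambda x,y:(295+(x+.5)/5-.5,115+(y+.5)/5-.5)
S=lambda x,y:(205+(x+.5)/4.2-.5,225+(y+.5)/4.2-.5)
for n,c,p,z in [("free end","t",(359,418),.032),("handle at wall","t",(359,340),.041),("box front L","t",(300,337),.062),("box front R","t",(416,330),.062),("box back L","t",(305,82),.062),("box back R","t",(412,82),.062),
 ("knob","t",(132,434),.094),("knob s","s",(174,48),.094),("g BL","t",(70,500),.014),("g BR","t",(187,490),.014),("g TL","t",(40,82),.014),("g TR","t",(152,74),.014),
 ("stop disc","t",(98,97),.056),("rest mid","t",(111,236),.048),("restfar","t",(103,138),.048),("yellow","t",(162,315),.014),("free end s","s",(76,290),.032),
 ("aside1 near","t",(455,342),.041),("aside2 near","t",(492,358),.041)]:
    print(n,ray("top",T(*p),z) if c=="t" else ray("scene",S(*p),z))
im=cv2.imread("pics/top0.png");hsv=cv2.cvtColor(im,cv2.COLOR_BGR2HSV)
for n,lo,hi in [("b",(100,120,60),(125,255,255)),("y",(22,150,100),(32,255,255)),("r",(0,180,80),(5,255,255))]:
    m=cv2.inRange(hsv,lo,hi)
    for k in cv2.findContours(m,0,2)[0]:
        if cv2.contourArea(k)>500:
            b=cv2.boxPoints(cv2.minAreaRect(k)); print(n,cv2.minAreaRect(k)); print([ray("top",q,.022)[:2] for q in b])
E
```

```text
free end [ 0.4936 -0.2886  0.032 ]
handle at wall [ 0.5449 -0.2932  0.041 ]
box front L [ 0.5451 -0.2508  0.062 ]
box front R [ 0.5434 -0.3277  0.062 ]
box back L [ 0.7212 -0.2737  0.062 ]
box back R [ 0.7151 -0.3455  0.062 ]
knob [ 0.4824 -0.1311  0.094 ]
knob s [ 0.4826 -0.1315  0.094 ]
g BL [ 0.4576 -0.0921  0.014 ]
g BR [ 0.4578 -0.1711  0.014 ]
g TL [ 0.7534 -0.0987  0.014 ]
g TR [ 0.7526 -0.1767  0.014 ]
stop disc [ 0.7244 -0.1341  0.056 ]
rest mid [ 0.6288 -0.1342  0.048 ]
restfar [ 0.6979 -0.1354  0.048 ]
yellow [ 0.58   -0.1664  0.014 ]
free end s [ 0.4933 -0.2892  0.032 ]
aside1 near [ 0.5381 -0.3569  0.041 ]
aside2 near [ 0.5251 -0.3802  0.041 ]
b ((276.4314880371094, 179.04061889648438), (58.5650749206543, 36.478485107421875), 85.91438293457031)
[array([0.6916, 0.067 ]), array([ 0.6904, -0.0581]), array([ 0.4854, -0.0544]), array([0.4867, 0.0679])]
y ((197.65174865722656, 181.07931518554688), (60.366241455078125, 37.582096099853516), 86.633544921875)
[array([0.7112, 0.3375]), array([0.7083, 0.2087]), array([0.4966, 0.2088]), array([0.4996, 0.3345])]
r ((365.5, 269.0), (42.0, 25.0), 90.0)
[array([ 0.3322, -0.2271]), array([ 0.3254, -0.3092]), array([ 0.1894, -0.2929]), array([ 0.1961, -0.2122])]
r ((272.9053955078125, 245.56756591796875), (24.659847259521484, 41.2641487121582), 9.462322235107422)
[array([0.3062, 0.091 ]), array([0.4394, 0.0586]), array([ 0.419, -0.021]), array([0.2864, 0.0126])]
r ((237.06930541992188, 184.16375732421875), (59.03211212158203, 36.509986877441406), 87.61405944824219)
[array([0.6874, 0.1997]), array([0.6823, 0.0748]), array([0.4764, 0.0813]), array([0.4814, 0.2034])]
```

```bash
cat >> h.py <<'E'
from scipy.spatial.transform import Rotation as Ro
def to(p,yaw):
    "shift (cm) and turn (deg) in tool axes to TCP p, tool down, tool x at yaw"
    s=ctrl.observe(); R=np.array(s['ee_rot']); c,n=np.cos(np.radians(yaw)),np.sin(np.radians(yaw))
    Rt=np.array([[c,n,0],[n,-c,0],[0,0,-1]])
    print("t",s['time'],"tcp",np.round(s['tool_pos'],4),"gap",round(s['finger_gap'],4),"F",np.round(s['wrist_force'],1),"gf",np.round(s['gripper_force'],1))
    print("  ->",np.round(R.T@(np.array(p)-s['tool_pos'])*100,2),np.round(Ro.from_matrix(R.T@Rt).as_rotvec(degrees=True),1))
E
python3 - <<'E'
from h import *
T=lambda x,y:(295+(x+.5)/5-.5,115+(y+.5)/5-.5)
for n,a,b in[("aside2",(492,358),(485,130)),("aside1",(455,342),(449,150)),("stock",(359,418),(359,340))]:
    P,Q=ray("top",T(*a),.041),ray("top",T(*b),.041);d=Q-P
    print(n,P,Q,np.linalg.norm(d),np.degrees(np.arctan2(d[1],d[0])))
to((.509,-.290,.12),173.5)
E
```

```text
aside2 [ 0.52511001 -0.38016865  0.041     ] [ 0.68397484 -0.39532695  0.041     ] 0.15958636603834642 -5.450454756257022
aside1 [ 0.53811731 -0.35691849  0.041     ] [ 0.67190101 -0.3692346   0.041     ] 0.13434941557498017 -5.2598191996139905
stock [ 0.49174567 -0.28704909  0.041     ] [ 0.54486824 -0.29317082  0.041     ] 0.05347413056933142 -6.573649889275697
t 0.1 tcp [0.1979 0.486  0.2308] gap 0.085 F [-0.2 -0.3  0.3] gf 0.0
  -> [-58.09 -60.12  11.13] [ -0.1  -0.  -15.7]
```

>>> step_arm --rows "-3 -3 0 0 0 0 100;-6 -6 0.5 0 0 0 60;-9 -9 1 0 0 0 60;-12 -12 1 0 0 0 60;-14.5 -15 1.5 0 0 0 60"

```text
time: 0.6
tool_pos: [0.2763, 0.291, 0.2163]
ee_rot: [[-0.926, 0.377, 0.001], [0.377, 0.926, 0.0], [-0.0, 0.0, -1.0]]
wrist_force: [0.8, -0.2, 1.3]
finger_gap: 0.0513
gripper_force: 0.0
```

>>> step_arm --rows "-3 -3 0 0 0 0 60;-6 -6 0.5 0 0 0 60;-9 -9 1 0 0 0 60;-12 -12 1 0 0 0 60;-14.5 -15 1.5 0 0 0 60"

```text
time: 1.1
tool_pos: [0.3541, 0.0972, 0.2015]
ee_rot: [[-0.926, 0.378, 0.001], [0.378, 0.926, -0.0], [-0.001, 0.0, -1.0]]
wrist_force: [1.2, 0.5, 0.0]
finger_gap: 0.0512
gripper_force: 0.0
```

>>> step_arm --rows "-3 -3 0 0 0 0 60;-6 -6 0.5 0 0 0 60;-9 -9 1 0 0 0 60;-12 -12 1 0 0 0 60;-14.5 -15 1.5 0 0 0 60"

```text
time: 1.6
tool_pos: [0.4318, -0.0967, 0.1863]
ee_rot: [[-0.926, 0.378, 0.001], [0.378, 0.926, -0.0], [-0.001, -0.0, -1.0]]
wrist_force: [0.9, 0.9, 0.1]
finger_gap: 0.0513
gripper_force: 0.0
```

>>> step_arm --rows "-3 -3 0 0 0 -3 60;-6 -6 1 0 0 -6 60;-9 -9 2 0 0 -9 60;-12 -12 3 0 0 -12 60;-14.5 -15 4 0 0 -15 60"

```text
time: 2.1
tool_pos: [0.5093, -0.2899, 0.1454]
ee_rot: [[-0.992, 0.123, -0.0], [0.123, 0.992, 0.0], [0.0, 0.0, -1.0]]
wrist_force: [0.0, 0.3, 0.2]
finger_gap: 0.0515
gripper_force: 0.0
```

```bash
python3 - <<'E'
from h import *
to((.511,-.2907,.0133),174.2)
a=cv2.resize(ctrl.get_image("top")[140:230,310:420],None,fx=5,fy=5,interpolation=2);b=cv2.resize(ctrl.get_image("scene")[200:365,205:345],None,fx=3,fy=3,interpolation=2)
h=max(a.shape[0],b.shape[0]);f=lambda i:cv2.copyMakeBorder(i,0,h-i.shape[0],0,0,0)
c=np.hstack([f(a),f(b)]);print(c.shape);c=c[:, :1000];cv2.imwrite("pics/c1.png",cv2.resize(c,None,fx=.8,fy=.8))
E
```

```text
t 2.1 tcp [ 0.5093 -0.2899  0.1454] gap 0.0515 F [0.  0.3 0.2] gf 0.0
  -> [-0.18 -0.06 13.21] [ 0.  -0.  -1.2]
(495, 970, 3)
```

View pics/c1.png

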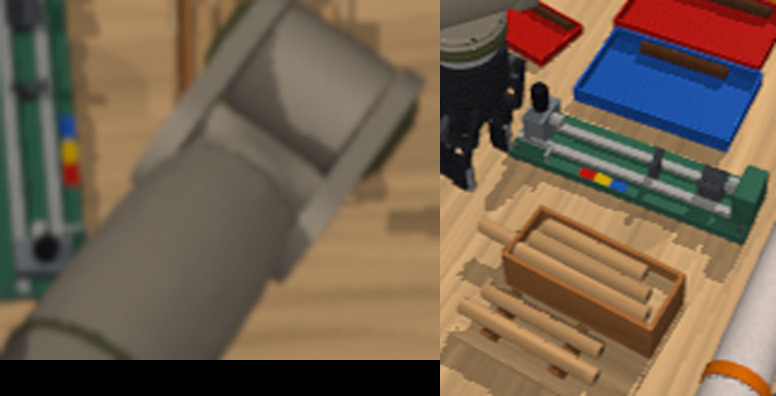

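The arm now hides the top view. In the scene view the gripper is at (470,110), over the handle's free end at (490,228) with clear space around it. I'll descend and grip gently.

>>> step_arm --rows "-0.2 -0.1 3.5 0 0 -1.2 60;-0.2 -0.1 7 0 0 -1.2 60;-0.2 -0.1 10 0 0 -1.2 60;-0.2 -0.1 12 0 0 -1.2 60;-0.2 -0.1 13.2 0 0 -1.2 60"

```text
time: 2.7
tool_pos: [0.5101, -0.2884, 0.0127]
ee_rot: [[-0.995, 0.104, -0.002], [0.104, 0.995, 0.002], [0.002, 0.002, -1.0]]
wrist_force: [-0.5, -0.2, -0.7]
finger_gap: 0.0511
gripper_force: 0.0
```

>>> step_arm --rows "0 0 0 0 0 0 20;0 0 0 0 0 0 10;0 0 0 0 0 0 5;0 0 0 0 0 0 5;0 0 0 0 0 0 5" --squeeze 20

```text
time: 3.2
tool_pos: [0.5113, -0.2901, 0.0154]
ee_rot: [[-0.995, 0.104, 0.002], [0.104, 0.995, -0.002], [-0.002, -0.001, -1.0]]
wrist_force: [0.5, -1.2, 4.4]
finger_gap: 0.017
gripper_force: 21.5
```

```bash
python3 - <<'E'
from h import *
to((.511,-.2907,.0133),174.2)
b=cv2.resize(ctrl.get_image("scene")[210:365,190:345],None,fx=3.5,fy=3.5,interpolation=2);cv2.imwrite("pics/c2.png",b)
E
```

```text
t 3.2 tcp [ 0.5113 -0.2901  0.0154] gap 0.017 F [ 0.5 -1.2  4.4] gf 21.5
  -> [ 0.02 -0.07  0.21] [-0.1  0.1 -0.2]
```

View pics/c2.png

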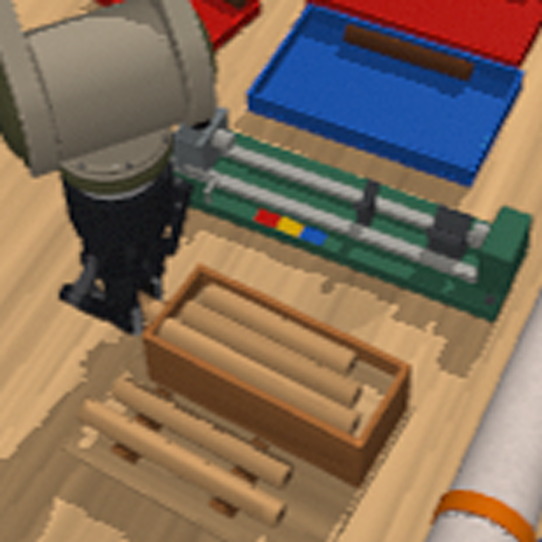

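The handle is gripped between the pads (gap 17 mm, gripper at (125,290)). I'll draw it straight out.

>>> step_arm --rows "0.7 0 0 0 0 0 5;1.5 0 0 0 0 0 5;3 0 0 0 0 0 5;4.5 0 0 0 0 0 5;6 0 0 0 0 0 5" --squeeze 30

```text
time: 3.75
tool_pos: [0.4498, -0.2829, 0.0141]
ee_rot: [[-0.995, 0.104, -0.0], [0.104, 0.995, 0.001], [0.0, 0.0, -1.0]]
wrist_force: [0.4, -1.1, 1.1]
finger_gap: 0.0166
gripper_force: 29.6
```

>>> step_arm --rows "1.5 0 0 0 0 0 5;3 0 0 0 0 0 5;4 0 0 0 0 0 5;4.5 0 0 0 0 0 5;4.5 0 0 0 0 0 5"

```text
time: 4.25
tool_pos: [0.4057, -0.2783, 0.0142]
ee_rot: [[-0.995, 0.104, -0.001], [0.104, 0.995, 0.001], [0.001, 0.001, -1.0]]
wrist_force: [-0.2, -0.3, 0.5]
finger_gap: 0.0168
gripper_force: 29.3
```

```bash
python3 - <<'E'
from h import *
to((.42,-.28,.16),178.8)
b=cv2.resize(ctrl.get_image("scene")[200:345,170:315],None,fx=3.5,fy=3.5,interpolation=2);cv2.imwrite("pics/c3.png",b)
E
```

```text
t 4.25 tcp [ 0.4057 -0.2783  0.0142] gap 0.0168 F [-0.2 -0.3  0.5] gf 29.3
  -> [-1.430e+00 -1.000e-02 -1.459e+01] [ 0.  -0.  -4.8]
```

View pics/c3.png

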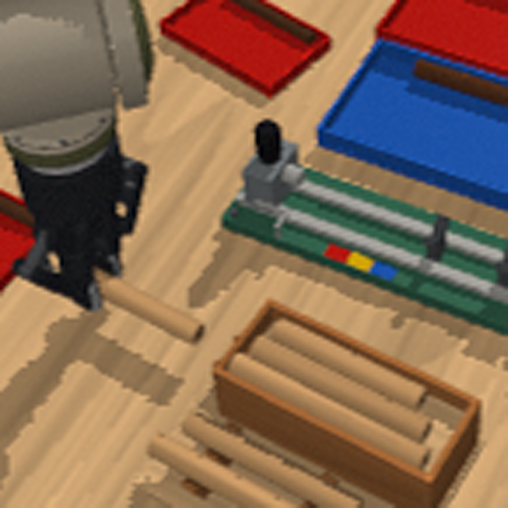

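The handle is clear of the box, held at its rear end, with its far end at crop (197,331). I'll measure that end and work out the transport move.

```bash
python3 - <<'E'
from h import *
p=ray("scene",(170+198/3.5-.4,200+331/3.5-.4),.033); s=ctrl.observe(); d=p-s['tool_pos']
print(p, np.array(s['ee_rot']).T@d)
to((.602,-.134,.16),178.8)
E
```

```text
[ 0.5027509 -0.2873818  0.033    ] [-0.09689467  0.00128492 -0.01874309]
t 4.3 tcp [ 0.4062 -0.2786  0.0143] gap 0.0168 F [ 0.3 -0.5  0.1] gf 29.3
  -> [-17.96  16.42 -14.57] [ 0.  -0.  -4.8]
```

>>> step_arm --rows "0 0 -3 0 0 0 5;0 0 -6 0 0 0 5;0 0 -9.5 0 0 0 5;0 0 -12.5 0 0 0 5;0 0 -14.5 0 0 0 5"

```text
time: 4.8
tool_pos: [0.4071, -0.2789, 0.1615]
ee_rot: [[-0.995, 0.103, 0.002], [0.103, 0.995, -0.002], [-0.002, -0.002, -1.0]]
wrist_force: [0.3, 0.1, -0.3]
finger_gap: 0.0169
gripper_force: 29.4
```

>>> step_arm --rows "-2.5 2.5 0 0 0 0 5;-5 5 0 0 0 -1 5;-8 8 0 0 0 -2 5;-11 11 0 0 0 -3 5;-13.5 13.5 0 0 0 -4.8 5"

```text
time: 5.3
tool_pos: [0.5563, -0.1564, 0.1592]
ee_rot: [[-1.0, 0.018, 0.0], [0.018, 1.0, 0.0], [-0.0, 0.0, -1.0]]
wrist_force: [0.3, -1.3, 0.7]
finger_gap: 0.017
gripper_force: 29.4
```

```bash
python3 - <<'E'
from h import *
to((.604,-.134,.16),178.8)
to((.604,-.134,.031),178.8)
E
```

```text
t 5.3 tcp [ 0.5563 -0.1564  0.1592] gap 0.017 F [ 0.3 -1.3  0.7] gf 29.4
  -> [-4.73  2.33 -0.08] [0.  0.  0.2]
t 5.3 tcp [ 0.5563 -0.1564  0.1592] gap 0.017 F [ 0.3 -1.3  0.7] gf 29.4
  -> [-4.72  2.33 12.82] [0.  0.  0.2]
```

>>> step_arm --rows "-1.5 0.8 0 0 0 0 5;-3 1.6 0 0 0 0 5;-4.7 2.3 0 0 0 0 5;-4.7 2.3 3 0 0 0 5;-4.7 2.3 6 0 0 0 5"

```text
time: 5.8
tool_pos: [0.603, -0.1357, 0.0987]
ee_rot: [[-1.0, 0.019, 0.001], [0.019, 1.0, -0.001], [-0.001, -0.001, -1.0]]
wrist_force: [0.3, 0.4, -0.6]
finger_gap: 0.0167
gripper_force: 29.4
```

>>> step_arm --rows "0 0 1.5 0 0 0 5;0 0 2.5 0 0 0 5;0 0 3.5 0 0 0 5;0 0 3.5 0 0 0 5"

```text
time: 6.2
tool_pos: [0.6018, -0.1361, 0.0634]
ee_rot: [[-1.0, 0.02, -0.001], [0.02, 1.0, 0.001], [0.001, 0.001, -1.0]]
wrist_force: [0.3, 0.2, -0.6]
finger_gap: 0.0172
gripper_force: 29.4
```

```bash
python3 - <<'E'
from h import *
to((.604,-.134,.031),178.8)
a=ctrl.get_image("top")[115:225,280:380];b=ctrl.get_image("scene")[215:315,225:355]
a=cv2.resize(a,None,fx=4,fy=4,interpolation=2);b=cv2.resize(b,None,fx=3,fy=3,interpolation=2)
h=a.shape[0];c=np.hstack([a,cv2.copyMakeBorder(b,0,h-b.shape[0],0,0,0)]);print(c.shape);cv2.imwrite("pics/c4.png",c)
E
```

```text
t 6.2 tcp [ 0.6018 -0.1361  0.0634] gap 0.0172 F [ 0.3  0.2 -0.6] gf 29.4
  -> [-0.22  0.21  3.24] [ 0.  -0.1  0. ]
(440, 790, 3)
```

View pics/c4.png

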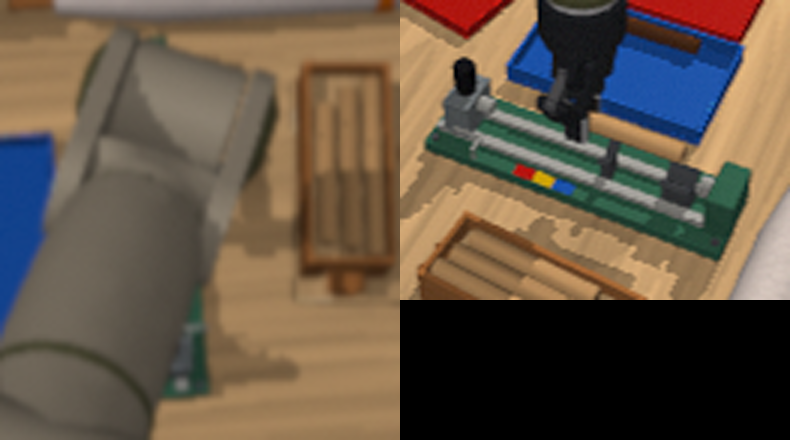

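The handle is over the rests: far end at (685,150) in the composite, stop disc at about (704,187). Checking the gap and alignment.

```bash
python3 - <<'E'
from h import *
f=lambda x,y:(225+(x-399.5)/3-.5,215+(y+.5)/3-.5)
print("far end",ray("scene",f(685,150),.082),"stop disc",ray("scene",f(704,187),.048),"rest far",ray("scene",f(682,172),.048),"restmid", ray("scene",f(611,146),.048))
E
```

```text
far end [ 0.70089197 -0.1339044   0.082     ] stop disc [ 0.72272003 -0.13913499  0.048     ] rest far [ 0.69917216 -0.1314027   0.048     ] restmid [ 0.6298141  -0.12986628  0.048     ]
```

>>> step_arm --rows "-0.4 0.1 1 0 0 0 5;-0.4 0.1 1.8 0 0 0 5;-0.4 0.1 2.5 0 0 0 5;-0.4 0.1 2.9 0 0 0 5;-0.4 0.1 2.9 0 0 0 5"

```text
time: 6.8
tool_pos: [0.6057, -0.1353, 0.0345]
ee_rot: [[-1.0, 0.02, -0.001], [0.02, 1.0, 0.001], [0.001, 0.0, -1.0]]
wrist_force: [0.6, -0.7, -0.8]
finger_gap: 0.0167
gripper_force: 29.4
```

>>> step_arm --rows "0 0 0.2 0 0 0 5;0 0 0.3 0 0 0 5;0 0 0.4 0 0 0 5;0 0 0.4 0 0 0 5"

```text
time: 7.2
tool_pos: [0.6063, -0.1352, 0.032]
ee_rot: [[-1.0, 0.02, 0.001], [0.02, 1.0, -0.0], [-0.001, -0.0, -1.0]]
wrist_force: [-1.6, 1.8, 5.2]
finger_gap: 0.0166
gripper_force: 29.8
```

Light contact, so the handle is in the rests. Releasing and rising.

>>> step_arm --rows "0 0 0 0 0 0 20;0 0 0 0 0 0 35;0 0 0 0 0 0 45;0 0 0 0 0 0 45"

```text
time: 7.6
tool_pos: [0.606, -0.1355, 0.0311]
ee_rot: [[-1.0, 0.02, -0.0], [0.02, 1.0, -0.0], [0.0, -0.0, -1.0]]
wrist_force: [-0.2, 0.3, 0.9]
finger_gap: 0.0387
gripper_force: 0.0
```

>>> step_arm --rows "0 0 -2 0 0 0 45;0 0 -4.5 0 0 0 45;0 0 -8 0 0 0 45;2 0 -11 0 0 0 45;5 0 -12 0 0 0 45"

```text
time: 8.1
tool_pos: [0.5571, -0.1349, 0.1541]
ee_rot: [[-1.0, 0.02, 0.005], [0.02, 1.0, -0.002], [-0.005, -0.002, -1.0]]
wrist_force: [1.4, -0.9, 0.2]
finger_gap: 0.0385
gripper_force: 0.0
```

```bash
python3 - <<'E'
from h import *
to((.4825,-.1313,.066),178.8)
b=ctrl.get_image("scene")[215:315,225:355]
cv2.imwrite("pics/c5.png",cv2.resize(b,None,fx=5,fy=5,interpolation=2))
E
```

```text
t 8.1 tcp [ 0.5571 -0.1349  0.1541] gap 0.0385 F [ 1.4 -0.9  0.2] gf 0.0
  -> [7.51 0.23 8.77] [-0.1  0.3  0.1]
```

View pics/c5.png

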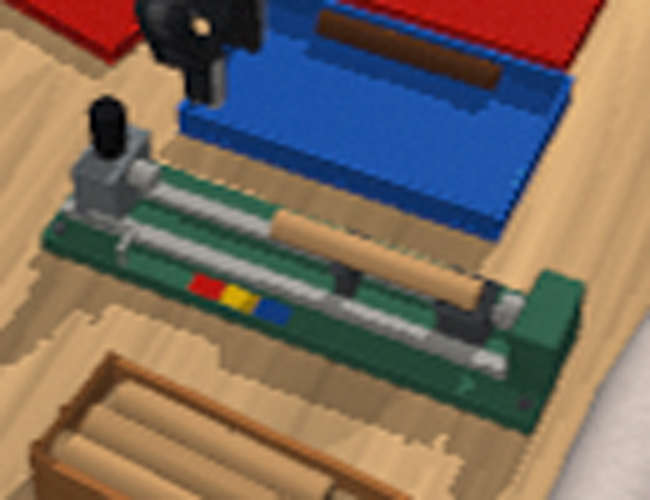

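The handle lies in both rests: ends at (275,225) and (490,295), just short of the stop disc at (508,312), with the knob at (107,125). That was picture 9, so I'll work from numbers from here. Next the knob.

>>> step_arm --rows "2.5 0.2 0 0 0 0 60;5 0.2 0 0 0 0 60;7.5 0.2 0 0 0 0 60;7.5 0.2 2 0 0 0 60;7.5 0.2 4 0 0 0 60"

```text
time: 8.65
tool_pos: [0.4809, -0.1311, 0.1113]
ee_rot: [[-1.0, 0.021, 0.001], [0.021, 1.0, -0.001], [-0.001, -0.001, -1.0]]
wrist_force: [-0.4, -1.0, -0.9]
finger_gap: 0.0512
gripper_force: 0.0
```

```bash
python3 - <<'E'
from h import *
to((.4825,-.1313,.066),178.8)
E
```

```text
t 8.65 tcp [ 0.4809 -0.1311  0.1113] gap 0.0512 F [-0.4 -1.  -0.9] gf 0.0
  -> [-0.15 -0.02  4.53] [-0.   0.1  0. ]
```

>>> step_arm --rows "-0.2 0 1.5 0 0 0 60;-0.2 0 3 0 0 0 60;-0.2 0 4 0 0 0 60;-0.2 0 4.5 0 0 0 60;-0.2 0 4.5 0 0 0 60"

```text
time: 9.15
tool_pos: [0.483, -0.1308, 0.066]
ee_rot: [[-1.0, 0.02, -0.001], [0.02, 1.0, 0.0], [0.001, 0.0, -1.0]]
wrist_force: [-0.1, 0.3, -0.1]
finger_gap: 0.051
gripper_force: 0.0
```

>>> step_arm --rows "0 0 0 0 0 0 30;0 0 0 0 0 0 20;0 0 0 0 0 0 15;0 0 0 0 0 0 10;0 0 0 0 0 0 10" --squeeze 25

```text
time: 9.65
tool_pos: [0.4838, -0.1324, 0.0672]
ee_rot: [[-1.0, 0.02, 0.002], [0.02, 1.0, -0.003], [-0.002, -0.003, -1.0]]
wrist_force: [-0.3, -8.2, 0.6]
finger_gap: 0.0211
gripper_force: 26.0
```

>>> step_arm --rows "-1 -0.1 0 0 0 0 10;-2.5 -0.1 0 0 0 0 10;-4 -0.1 0 0 0 0 10;-5.5 -0.1 0 0 0 0 10;-7 -0.1 0 0 0 0 10"

```text
time: 10.15
tool_pos: [0.5541, -0.1336, 0.0672]
ee_rot: [[-1.0, 0.02, 0.001], [0.02, 1.0, -0.001], [-0.001, -0.001, -1.0]]
wrist_force: [-1.9, -1.3, 5.0]
finger_gap: 0.0212
gripper_force: 26.3
```

>>> step_arm --rows "-0.2 0 0 0 0 0 10;-0.4 0 0 0 0 0 10;-0.6 0 0 0 0 0 10;-0.7 0 0 0 0 0 10;-0.8 0 0 0 0 0 10"

```text
time: 10.65
tool_pos: [0.5612, -0.1337, 0.0672]
ee_rot: [[-1.0, 0.02, 0.001], [0.02, 1.0, -0.001], [-0.001, -0.001, -1.0]]
wrist_force: [-2.3, -1.3, 5.4]
finger_gap: 0.0212
gripper_force: 26.4
```

>>> step_arm --rows "-0.1 0 0 0 0 0 10;-0.2 0 0 0 0 0 10;-0.3 0 0 0 0 0 10;-0.4 0 0 0 0 0 10;-0.4 0 0 0 0 0 10"

```text
time: 11.15
tool_pos: [0.5653, -0.1338, 0.0671]
ee_rot: [[-1.0, 0.02, 0.001], [0.02, 1.0, -0.001], [-0.001, -0.001, -1.0]]
wrist_force: [-1.4, -0.6, 4.8]
finger_gap: 0.0206
gripper_force: 26.4
```

>>> step_arm --rows "-0.1 0 0 0 0 0 10;-0.1 0 0 0 0 0 10;-0.2 0 0 0 0 0 10;-0.2 0 0 0 0 0 10"

```text
time: 11.55
tool_pos: [0.5672, -0.1338, 0.0672]
ee_rot: [[-1.0, 0.02, 0.001], [0.02, 1.0, -0.001], [-0.001, -0.001, -1.0]]
wrist_force: [-1.4, -1.2, 5.6]
finger_gap: 0.021
gripper_force: 26.4
```

>>> step_arm --rows "-0.1 0 0 0 0 0 10;-0.1 0 0 0 0 0 10;-0.2 0 0 0 0 0 10;-0.2 0 0 0 0 0 10"

```text
time: 11.95
tool_pos: [0.5692, -0.1338, 0.0672]
ee_rot: [[-1.0, 0.02, 0.001], [0.02, 1.0, -0.001], [-0.001, -0.001, -1.0]]
wrist_force: [-1.2, -1.0, 5.7]
finger_gap: 0.0212
gripper_force: 26.4
```

>>> step_arm --rows "-0.1 0 0 0 0 0 10;-0.1 0 0 0 0 0 10;-0.15 0 0 0 0 0 10;-0.15 0 0 0 0 0 10"

```text
time: 12.35
tool_pos: [0.5707, -0.1339, 0.0671]
ee_rot: [[-1.0, 0.02, 0.001], [0.02, 1.0, -0.001], [-0.001, -0.001, -1.0]]
wrist_force: [-0.4, -0.5, 6.0]
finger_gap: 0.0212
gripper_force: 26.4
```

>>> step_arm --rows "-0.05 0 0 0 0 0 10;-0.1 0 0 0 0 0 10;-0.15 0 0 0 0 0 10;-0.15 0 0 0 0 0 10"

```text
time: 12.75
tool_pos: [0.5719, -0.1338, 0.0671]
ee_rot: [[-1.0, 0.02, 0.0], [0.02, 1.0, -0.001], [-0.0, -0.001, -1.0]]
wrist_force: [-4.1, -1.4, 7.4]
finger_gap: 0.021
gripper_force: 26.5
```

>>> step_arm --rows "-0.05 0 0 0 0 0 10;-0.1 0 0 0 0 0 10;-0.15 0 0 0 0 0 10;-0.15 0 0 0 0 0 10"

```text
time: 13.15
tool_pos: [0.572, -0.1339, 0.0671]
ee_rot: [[-1.0, 0.02, -0.004], [0.02, 1.0, -0.0], [0.004, -0.0, -1.0]]
wrist_force: [-11.9, -1.8, 11.3]
finger_gap: 0.0209
gripper_force: 26.9
```

The tailstock is snug: -12 N, no more travel. I'll ease off a little, release, rise and look.

>>> step_arm --rows "0.05 0 0 0 0 0 10;0.1 0 0 0 0 0 10;0.1 0 0 0 0 0 10"

```text
time: 13.45
tool_pos: [0.5719, -0.1339, 0.0671]
ee_rot: [[-1.0, 0.02, -0.001], [0.02, 1.0, -0.0], [0.001, -0.0, -1.0]]
wrist_force: [-4.8, -0.5, 8.1]
finger_gap: 0.0208
gripper_force: 26.6
```

>>> step_arm --rows "0 0 0 0 0 0 25;0 0 0 0 0 0 40;0 0 0 0 0 0 50;0 0 0 0 0 0 60;0 0 0 0 0 0 60"

```text
time: 13.95
tool_pos: [0.5726, -0.1336, 0.0662]
ee_rot: [[-1.0, 0.02, -0.0], [0.02, 1.0, 0.0], [0.0, 0.0, -1.0]]
wrist_force: [0.1, 0.4, -0.8]
finger_gap: 0.0518
gripper_force: 0.0
```

>>> step_arm --rows "0 0 -1 0 0 0 60;0 0 -2.5 0 0 0 60;0 0 -4.5 0 0 0 60;0 0 -7 0 0 0 60;0 0 -10 0 0 0 60"

```text
time: 14.45
tool_pos: [0.5723, -0.1335, 0.1674]
ee_rot: [[-1.0, 0.02, -0.001], [0.02, 1.0, 0.0], [0.001, 0.0, -1.0]]
wrist_force: [0.9, -0.3, 0.7]
finger_gap: 0.051
gripper_force: 0.0
```

```bash
python3 - <<'E'
from h import *
to((.660,-.1351,.13),178.8)
b=ctrl.get_image("scene")[215:315,225:355]
cv2.imwrite("pics/c6.png",cv2.resize(b,None,fx=6,fy=6,interpolation=2))
E
```

```text
t 14.45 tcp [ 0.5723 -0.1335  0.1674] gap 0.051 F [ 0.9 -0.3  0.7] gf 0.0
  -> [-8.78  0.02  3.74] [ 0. -0.  0.]
```

View pics/c6.png

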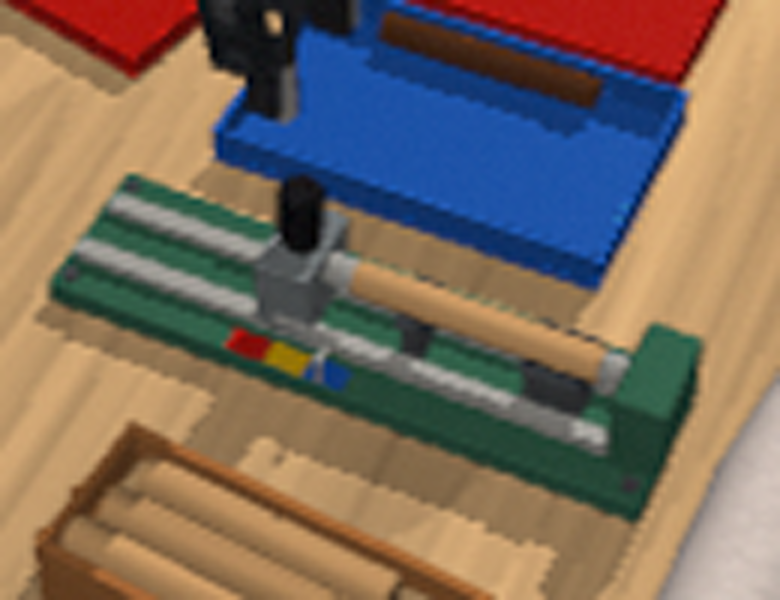

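The handle is held between tailstock (340,272) and stop disc (615,370), and the pointer stands on the blue band at (320,370). So it is 120 mm and goes in the blue tray. I'll grip it at its middle.

>>> step_arm --rows "-3 -0.1 0 0 0 0 55;-6 -0.1 0 0 0 0 55;-8.8 -0.1 1 0 0 0 55;-8.8 -0.1 4 0 0 0 55;-8.8 -0.1 7 0 0 0 55"

```text
time: 15.0
tool_pos: [0.6613, -0.1364, 0.0959]
ee_rot: [[-1.0, 0.02, 0.002], [0.02, 1.0, -0.001], [-0.002, -0.001, -1.0]]
wrist_force: [1.0, -1.1, -0.9]
finger_gap: 0.0468
gripper_force: 0.0
```

```bash
python3 - <<'E'
from h import *
to((.660,-.1357,.030),178.8)
E
```

```text
t 15.0 tcp [ 0.6613 -0.1364  0.0959] gap 0.0468 F [ 1.  -1.1 -0.9] gf 0.0
  -> [0.14 0.08 6.59] [-0.   0.1  0.1]
```

>>> step_arm --rows "0.1 0 2.5 0 0 0 55;0.1 0 4.5 0 0 0 55;0.1 0 6 0 0 0 55;0.1 0 6.6 0 0 0 55;0.1 0 6.6 0 0 0 55"

```text
time: 15.5
tool_pos: [0.6595, -0.1364, 0.0302]
ee_rot: [[-1.0, 0.02, -0.0], [0.02, 1.0, 0.0], [0.0, 0.0, -1.0]]
wrist_force: [0.4, 0.2, 0.0]
finger_gap: 0.0468
gripper_force: 0.0
```

>>> step_arm --rows "0 0 0 0 0 0 30;0 0 0 0 0 0 20;0 0 0 0 0 0 10;0 0 0 0 0 0 5;0 0 0 0 0 0 5" --squeeze 20

```text
time: 16.0
tool_pos: [0.6602, -0.1353, 0.0316]
ee_rot: [[-1.0, 0.02, 0.002], [0.02, 1.0, 0.001], [-0.002, 0.001, -1.0]]
wrist_force: [-0.9, 6.3, 3.5]
finger_gap: 0.0176
gripper_force: 22.3
```

The tray floor needs the handle about 8 mm from the fingertips, so I'll regrip 10 mm higher.

>>> step_arm --rows "0 0 0 0 0 0 30;0 0 0 0 0 0 45;0 0 -0.5 0 0 0 45;0 0 -1 0 0 0 45;0 0 -1 0 0 0 45"

```text
time: 16.5
tool_pos: [0.6601, -0.1368, 0.0415]
ee_rot: [[-1.0, 0.02, 0.002], [0.02, 1.0, -0.001], [-0.002, -0.001, -1.0]]
wrist_force: [0.6, -0.4, 0.1]
finger_gap: 0.0383
gripper_force: 0.0
```

>>> step_arm --rows "0 0.1 0 0 0 0 30;0 0.1 0 0 0 0 20;0 0.1 0 0 0 0 10;0 0.1 0 0 0 0 5;0 0.1 0 0 0 0 5" --squeeze 25

```text
time: 17.0
tool_pos: [0.6595, -0.1353, 0.0403]
ee_rot: [[-1.0, 0.02, -0.0], [0.02, 1.0, 0.0], [0.0, 0.0, -1.0]]
wrist_force: [-1.0, 1.5, 2.0]
finger_gap: 0.017
gripper_force: 24.4
```

Gripped at z = 0.0403. Lifting gently.

>>> step_arm --rows "0 0 -0.5 0 0 0 5;0 0 -1.5 0 0 0 5;0 0 -3 0 0 0 5;0 0 -5 0 0 0 5;0 0 -7 0 0 0 5"

```text
time: 17.5
tool_pos: [0.6597, -0.1356, 0.1124]
ee_rot: [[-1.0, 0.02, 0.001], [0.02, 1.0, -0.0], [-0.001, -0.0, -1.0]]
wrist_force: [-0.2, -0.8, -0.3]
finger_gap: 0.0168
gripper_force: 24.6
```

```bash
python3 - <<'E'
from h import *
to((.5885,-.005,.10),179.3)
p=np.array(ctrl.observe()['tool_pos'])
im=ctrl.get_image("scene"); cv2.imwrite("pics/l.png",im)
hsv=cv2.cvtColor(im,cv2.COLOR_BGR2HSV)
# wood-coloured blob near the expected handle ends
for dx in(-.058,-.04,-.03,.03,.04,.058):
    u=proj("scene",p+[dx,-dx*.021,.008]); print(dx,u.round(),hsv[int(u[1]+.5),int(u[0]+.5)])
E
```

```text
t 17.5 tcp [ 0.6597 -0.1356  0.1124] gap 0.0168 F [-0.2 -0.8 -0.3] gf 24.6
  -> [ 7.38 12.91  1.23] [-0.   0.1 -0.5]
-0.058 [285. 243.] [ 16 131 166]
-0.04 [291. 245.] [ 15 128 176]
-0.03 [295. 247.] [ 0 12 22]
0.03 [316. 254.] [ 16 128 167]
0.04 [320. 255.] [ 16 125 177]
0.058 [326. 258.] [ 15 130 122]
```

>>> step_arm --rows "0.5 3 0 0 0 0 5;2 6 0 0 0 0 5;4 9 0 0 0 0 5;6 11.5 0 0 0 -0.5 5;7.4 12.9 0 0 0 -0.5 5"

```text
time: 18.05
tool_pos: [0.5872, -0.0032, 0.1111]
ee_rot: [[-1.0, 0.01, 0.0], [0.01, 1.0, 0.0], [-0.0, 0.0, -1.0]]
wrist_force: [1.4, -0.9, 0.0]
finger_gap: 0.0168
gripper_force: 24.6
```

>>> step_arm --rows "0 0 2 0 0 0 5;0 0 4 0 0 0 5;0 0 6 0 0 0 5;0 0 7.5 0 0 0 5;0 0 8.5 0 0 0 5"

```text
time: 18.55
tool_pos: [0.5881, -0.005, 0.0246]
ee_rot: [[-1.0, 0.012, -0.0], [0.012, 1.0, 0.0], [0.0, 0.0, -1.0]]
wrist_force: [0.7, -0.7, -0.6]
finger_gap: 0.0169
gripper_force: 24.6
```

```bash
python3 - <<'E'
from h import *
to((.5885,-.005,.005),179.3)
E
```

```text
t 18.55 tcp [ 0.5881 -0.005   0.0246] gap 0.0169 F [ 0.7 -0.7 -0.6] gf 24.6
  -> [-0.04  0.    1.96] [ 0. -0.  0.]
```

>>> step_arm --rows "0 0 0.6 0 0 0 5;0 0 1.1 0 0 0 5;0 0 1.5 0 0 0 5;0 0 1.7 0 0 0 5;0 0 1.7 0 0 0 5"

```text
time: 19.05
tool_pos: [0.5883, -0.005, 0.0083]
ee_rot: [[-1.0, 0.012, 0.0], [0.012, 1.0, -0.0], [-0.0, -0.0, -1.0]]
wrist_force: [0.4, 0.2, 0.2]
finger_gap: 0.0169
gripper_force: 24.6
```

>>> step_arm --rows "0 0 0.1 0 0 0 5;0 0 0.15 0 0 0 5;0 0 0.2 0 0 0 5;0 0 0.2 0 0 0 5"

```text
time: 19.45
tool_pos: [0.5882, -0.005, 0.0063]
ee_rot: [[-1.0, 0.012, 0.0], [0.012, 1.0, -0.0], [-0.0, -0.0, -1.0]]
wrist_force: [0.5, -0.4, -0.3]
finger_gap: 0.0169
gripper_force: 24.6
```

>>> step_arm --rows "0 0 0.05 0 0 0 5;0 0 0.1 0 0 0 5;0 0 0.1 0 0 0 5"

```text
time: 19.75
tool_pos: [0.5882, -0.005, 0.0053]
ee_rot: [[-1.0, 0.012, -0.0], [0.012, 1.0, 0.0], [0.0, 0.0, -1.0]]
wrist_force: [-0.5, 0.1, -0.5]
finger_gap: 0.0167
gripper_force: 24.6
```

>>> step_arm --rows "0 0 0.05 0 0 0 5;0 0 0.07 0 0 0 5;0 0 0.07 0 0 0 5"

```text
time: 20.05
tool_pos: [0.5883, -0.005, 0.0052]
ee_rot: [[-1.0, 0.011, 0.0], [0.011, 1.0, -0.0], [-0.0, -0.0, -1.0]]
wrist_force: [-2.7, 0.8, 7.3]
finger_gap: 0.017
gripper_force: 25.2
```

It touches the floor at 7 N. Releasing and rising.

>>> step_arm --rows "0 0 -0.05 0 0 0 12;0 0 -0.05 0 0 0 25;0 0 -0.05 0 0 0 35;0 0 -0.05 0 0 0 45;0 0 -0.05 0 0 0 45"

```text
time: 20.55
tool_pos: [0.5882, -0.005, 0.005]
ee_rot: [[-1.0, 0.012, -0.0], [0.012, 1.0, 0.0], [0.0, 0.0, -1.0]]
wrist_force: [-0.0, -0.0, -0.1]
finger_gap: 0.0388
gripper_force: 0.0
```

>>> step_arm --rows "0 0 -1 0 0 0 45;0 0 -2.5 0 0 0 45;0 0 -5 0 0 0 45;0 0 -9 0 0 0 45;0 0 -13 0 0 0 45"

```text
time: 21.05
tool_pos: [0.588, -0.0049, 0.1378]
ee_rot: [[-1.0, 0.012, 0.001], [0.012, 1.0, -0.0], [-0.001, -0.0, -1.0]]
wrist_force: [0.4, 0.1, -0.3]
finger_gap: 0.0385
gripper_force: 0.0
```

>>> step_arm --rows "4 0 0 0 0 0 45;8 0 0 0 0 0 45;12 0 -2 0 0 0 45;16 0 -4 0 0 0 45;20 0 -5 0 0 0 45"

```text
time: 21.55
tool_pos: [0.3871, -0.0027, 0.1874]
ee_rot: [[-1.0, 0.011, 0.003], [0.011, 1.0, -0.001], [-0.003, -0.001, -1.0]]
wrist_force: [0.6, -0.3, 1.3]
finger_gap: 0.0386
gripper_force: 0.0
```

```bash
python3 - <<'E'
from h import *
im=ctrl.get_image("scene"); tp=ctrl.get_image("top")
old=cv2.imread("pics/scene0.png")
hsv=cv2.cvtColor(im,cv2.COLOR_BGR2HSV)
c=proj("scene",(.588,-.005,.013)); print("expect",c)
m=cv2.inRange(hsv,(10,80,100),(22,200,255)); 
x,y=int(c[0])-26,int(c[1])-22
k=max(cv2.findContours(m[y:y+44,x:x+52].copy(),0,2)[0],key=lambda k:-abs(cv2.pointPolygonTest(k,(26.,22.),True)) if cv2.pointPolygonTest(k,(26.,22.),True)<0 else 99)
r=cv2.minAreaRect(k);print(r)
q=k.reshape(-1,2);A,B=q[q[:,0].argmin()],q[q[:,0].argmax()]
print(ray("scene",A+[x,y],.013),ray("scene",B+[x,y],.013))
d=cv2.absdiff(im,old).max(2)>60; 
for kk in cv2.findContours(d.astype('u1')*255,0,2)[0]:
    if cv2.contourArea(kk)>15: print("diff",cv2.boundingRect(kk))
s=ctrl.observe();print(s['time'],s['tool_pos'])
E
```

```text
expect [298.28036376 237.28993   ]
((26.149999618530273, 22.049999237060547), (38.263553619384766, 5.0596442222595215), 18.43494987487793)
[ 0.52658816 -0.00348731  0.013     ] [0.64489495 0.00385526 0.013     ]
diff (228, 272, 13, 15)
diff (0, 259, 45, 39)
diff (269, 244, 10, 18)
diff (239, 234, 18, 19)
diff (279, 229, 39, 18)
diff (30, 218, 23, 20)
diff (60, 214, 22, 19)
diff (86, 195, 24, 21)
diff (98, 168, 126, 93)
diff (95, 146, 20, 24)
diff (175, 61, 12, 14)
diff (156, 15, 9, 9)
diff (123, 9, 7, 12)
diff (148, 0, 123, 180)
diff (135, 0, 49, 16)
diff (103, 0, 10, 8)
21.65 [ 0.38565802 -0.00227185  0.18746112]
```

```bash
python3 -c "
from bench import ctrl
print(ctrl.sign_off())"
```

```text
the job is handed in; nothing more can be done
None
```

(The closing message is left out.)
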